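Nest the graded sorting trays by sliding

ROBOT

A 6-joint arm with a two-finger parallel gripper is mounted at the origin on the work surface. World frame = base frame: x ahead of the robot, y to its left, z up, the work surface at z = 0. Lengths are in m, angles in degrees, forces in N, time in s.
With the tool pointing down it reaches from about 0.4 to 0.825 m from the base axis. Payload 7 kg.
Tool frame: the origin (TCP) lies between the finger pads; the fingertips stand 17 mm ahead of it and the grasp point (between the pads) lies 2 mm behind it; x points along the fingers, y is the direction in which the jaws open and shut, and the axes are right-handed (so a half turn about x gives the same grasp; the last joint's range is limited). The gripper opens to 88 mm and grips with 3 to 60 N. Pads are 19 mm wide; open, the fingers measure 130 mm over their backs; the gripper's body (78 mm by 193 mm) begins 47 mm behind the grasp point.
Start: joints at [88.986, 20.546, 0.682, 0, -70.136, -16.507], TCP at [0.203, 0.644, 0.244] pointing down, gripper open.
Joint ranges: [-176.03, 176.03], [-82.01, 121.73], [-58.28, 71.71], [-173.87, 95.51], [-174.79, -0.11], [-173.66, 173.66]. Speed limits (degrees/s): [136.94, 136.94, 172.46, 180, 180, 180].

INTERFACE

Orientations are given as [roll, pitch, yaw] about the fixed x, y, z axes, in that order (R = Rz(yaw) Ry(pitch) Rx(roll)).
In Python, from plant import r gives the robot as it stands.
- The arm moves only by the shell command python3 -m jog 'ROWS' [FORCE]. ROWS is a JSON object of lists of equal length, an entry for each row: "fingers": the opening, from 0 (shut) to 1 (fully open); "dp": the shift along the tool's x, y, z in mm, a list of three; "twist": the turn about the tool's x in degrees. In form: {"fingers": [fingers, ...], "dp": [[dx, dy, dz], ...], "twist": [twist, ...]}. A call has exactly 5 rows; each row is the pose to reach, as a shift and turn from the pose measured when the call began, along the tool's axes at that moment; what a row does not reach only later rows make up. A row lasts 1/10 s, in which the tool goes at most 50 mm and 8.59 degrees, less where a joint would pass 70% of its speed; a pose out of reach is approached as far as the arm can. A call with a gripper value outside its range is refused whole. The fingers move at their own pace and stop on an object; FORCE is the grip in N (left out, the last holds). Time passes only in rows, so rows that repeat a pose let the fingers close, or fill a call up. It gives the time, the measured TCP pose, the force and the opening at its end, in the units of the state.
- r.get_state(): the state, without advancing time (a new reading comes with each control period).
- r.capture(name): name is "side" or "top" or "wrist"; returns a dict with "frame" (400x640x3 uint8, red, green, blue), "intrinsics" (3x3 intrinsics, pixels), "pose" (4x4, takes a point from camera to world coordinates). Camera axes: x right, y down, z forward; pixel columns grow to the right and rows downward; lengths in m; the calibration is good to about 2 mm. A picture is of the moment at which its call begins. There is no depth.
- r.close_job(): hands the job in, once; it reports no verdict.
The state is a dict: "time_s": time; "joints": joint angles; "qd": joint speeds; "joint_torque": joint torques, N m; "tcp_pos": TCP position; "eef_rot": TCP orientation; "contact_force": force on the tool from outside, world axes, zero at the start; "moment": the same for the moment, N m; "gripper_width": finger opening in m.
Only numpy, scipy, OpenCV 4.12 (cv2) and the standard library are available. Lean on these libraries where they do the work, as an engineer would, in place of code of your own. Each camera call takes 0.05 s, during which the arm holds its last target. There are 200 camera calls.

TASK

Put away the three empty open-front sorting trays by nesting them in size order: the yellow one inside the fixed grey one and the red one inside the yellow one, each slid in through the open front, lying flat and fully home against the back wall. Slide them along the bench without lifting or tipping them, leave the other things where they are, and let go at the end.

Things in the scene. Friction and masses are not known exactly. Their poses are not given: they have to be found in the camera images.
- tray_large: Large grey metal sorting tray, 160 long (x) x 128 wide (y) x 52 mm high: floor, two sides, back; open top and front. Origin under the floor's middle; mouth at x = -80, back's outer face at x = +80. Screwed to the bench, mouth roughly towards the robot. All trays: walls and floor 3 mm thick; smooth, sliding easily on one another. Yellow tray fully home: its origin at x = +10, y = 0 (8 mm play either side), z = +3 mm in this frame.
- grey_mouth (a point): middle of the grey tray's mouth, at floor level (tray frame x = -80, z = 0 mm; the point's axes are the tray's). Every tray has a plain 3 mm floor edge at its mouth, an underside that rises 4 mm over the last 22 mm to the back like a ski, and rear corners bevelled at 45 degrees over 10 mm, so a smaller tray pushed in rides up over the edge.
- tray_medium: Medium yellow plastic sorting tray, 134 long (x) x 106 wide (y) x 46 mm high: floor, two sides, back; open top and front. Origin under the floor's middle; mouth at x = -67, back's outer face at x = +67. Loose, about 200 g, 100 mm wide inside, mouth roughly towards the robot; fingers inside it can push its back or sides; it balances at mid-length. Red tray fully home: its origin at x = +10, y = 0 (8 mm play), z = +3 mm in this frame.
- tray_small: Small red plastic sorting tray, 108 long (x) x 84 wide (y) x 40 mm high: floor, two sides, back; open top and front. Origin under the floor's middle; mouth at x = -54, back's outer face at x = +54. Loose, about 150 g, 78 mm wide inside, mouth roughly towards the robot; fingers inside it can push its back or sides; it balances at mid-length. It starts on one side, the yellow tray on the other.
- breadboard: white solderless breadboard, 165 x 55 x 9 mm, origin under its centre; loose bystander, to be left alone
- multimeter: yellow and black hand multimeter lying face up, 150 x 78 x 36 mm, origin under its centre; loose bystander, to be left alone
- mug: white ceramic mug, 80 mm across, 90 mm tall, origin under its centre; loose bystander, to be left alone
- solder_spool: metal solder spool standing on end, 60 mm across, 50 mm tall, origin under its centre; loose bystander, to be left alone
- parts_jar: glass jar with yellow cap, 68 mm across, 90 mm tall, origin under its centre; loose bystander, to be left alone
- servo: small black hobby servo standing on the bench, 55 x 20 x 43 mm, origin under its centre; loose bystander, to be left alone
- screwdriver: screwdriver lying on the bench, 180 mm long, its handle to its own -x; loose bystander, to be left alone
Not all that is in view belongs to the job. Several things look just like the tray_small: the one meant starts nearest to the robot's base.

How it is judged (in metres and radians):
At the end, for the whole second after the job is handed in: The yellow tray lies flat inside the grey one (its origin 5 to 14 mm towards the back from the grey tray's origin, within 11 mm sideways and 0.15 rad of it: within 5 mm of fully home), the red tray lies so inside the yellow one by the same measures, and both are at rest (x of tray_medium in the frame of tray_large between 0.005 and 0.014 m and y of tray_medium in the frame of tray_large between -0.011 and 0.011 m and z of tray_medium in the frame of tray_large between 0.001 and 0.006 m and angle between the x axis of tray_medium and the x axis of tray_large, either way round below 0.15 rad and angle between each of tray_medium, tray_small's own z axis and vertical below 0.06 rad and linear speed of each of tray_medium, tray_small below 0.02 m/s and x of tray_small in the frame of tray_medium between 0.005 and 0.014 m and y of tray_small in the frame of tray_medium between -0.011 and 0.011 m and z of tray_small in the frame of tray_medium between 0.001 and 0.006 m and angle between the x axis of tray_small and the x axis of tray_medium, either way round below 0.15 rad); the robot touches nothing.
It fails at once if the yellow or the red tray is lifted more than 25 mm off the bench (height (world z) of any of tray_medium, tray_small above 0.025 m).
It fails at once if the yellow or the red tray is tipped by more than 0.35 rad (angle between any of tray_medium, tray_small's own z axis and vertical above 0.35 rad).
It fails at once if a bystander is moved by more than 20 mm (distance of any of breadboard, multimeter, mug, solder_spool, parts_jar, servo, screwdriver from where it was at the start of the episode above 0.02 m).
It also fails if it takes over 72 s, if anything falls off the work surface, if the arm or the gripper's body presses on something with over 40 N, if the wrist force passes 120 N, or if a joint passes its speed limit or range.

## Working session

There is one attempt and no reset: what is moved stays moved. The work goes in short steps, Python scripts to look and compute and a shell command to move; the robot and the scene stay as the last step left them, time stands still between calls to the robot, and variables do not carry over. Pictures are saved under pics/ and viewed, on a budget of 10 in all, crops included, one or two more only if the job needs it, and the job is handed in when it is done.

```bash
mkdir -p pics; ls
python3 - <<'E'
from plant import r
import cv2,pickle
d={}
for n in("top","side"):
    c=r.capture(n); d[n]=c
    cv2.imwrite(f"pics/{n}0.png",cv2.resize(c["frame"][:,:,::-1],None,fx=1.25,fy=1.25,interpolation=cv2.INTER_CUBIC))
    print(n,c["intrinsics"],c["pose"].round(3) if hasattr(c["pose"],'round') else c["pose"])
pickle.dump(d,open("c0.pkl","wb"))
print(r.get_state())
E
```

```text
pics
top [[468.32099749   0.         321.40954907]
 [  0.         468.32099749 202.13108214]
 [  0.           0.           1.        ]] [[-0.009 -0.999  0.052  0.5  ]
 [-1.     0.009  0.015 -0.025]
 [-0.016 -0.052 -0.999  1.77 ]
 [ 0.     0.     0.     1.   ]]
side [[391.128405     0.         323.07221473]
 [  0.         391.128405   197.73025049]
 [  0.           0.           1.        ]] [[ 0.974 -0.142  0.176  0.419]
 [-0.225 -0.681  0.697 -0.772]
 [ 0.021 -0.719 -0.695  0.803]
 [ 0.     0.     0.     1.   ]]
{'time_s': 0.1, 'joints': array([ 8.89857785e+01,  2.05882541e+01,  6.39638606e-01, -1.66835794e-02,
       -7.01368369e+01, -1.65071021e+01]), 'qd': array([ 0.17596426, -0.05946805,  0.07232855,  0.20889865,  0.05412164,
        0.09160515]), 'joint_torque': array([-1.68015456e-03, -5.84165668e+01,  2.93749827e+01,  7.01553360e+00,
        1.01190631e-02, -5.47756179e-05]), 'tcp_pos': array([0.20311944, 0.64328395, 0.24271394]), 'eef_rot': array([  96.10777329,   89.91311972, -101.41923066]), 'contact_force': array([-0.48568188,  0.84454095, -0.5496066 ]), 'moment': array([-0.00721689,  0.03101815,  0.03870813]), 'gripper_width': 0.08766810811830676}
```

View pics/top0.png

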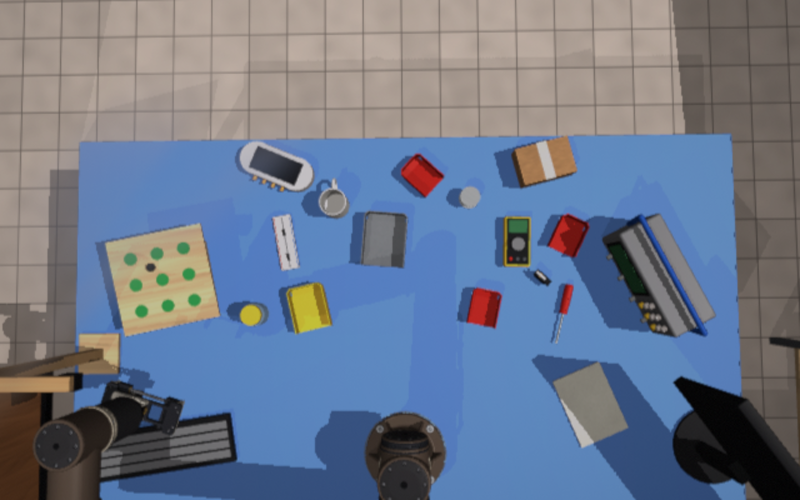

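View pics/side0.png

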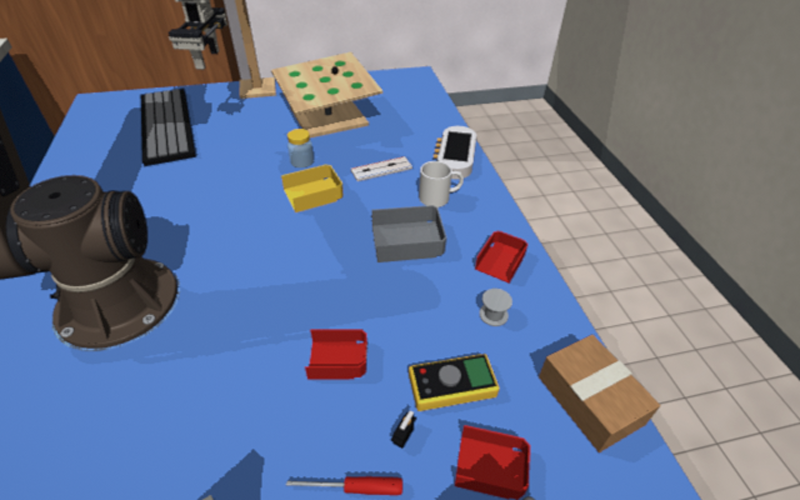

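```bash
cat > h.py <<'E'
import pickle,numpy as np,cv2
def ray(c,uv,z):
    K,T=np.array(c["intrinsics"]),np.array(c["pose"])
    d=T[:3,:3]@np.linalg.inv(K)@[uv[0],uv[1],1]; o=T[:3,3]
    return (o+d*(z-o[2])/d[2])
def crop(c,x,y,w,h,f,name):
    cv2.imwrite(name,cv2.resize(np.ascontiguousarray(c["frame"][y:y+h,x:x+w,::-1]),None,fx=f,fy=f,interpolation=cv2.INTER_CUBIC))
E
python3 - <<'E'
from h import *
d=pickle.load(open("c0.pkl","rb"))
crop(d["top"],220,160,195,115,4,"pics/crop1.png")
E
```

```text
(no output)
```

View pics/crop1.png

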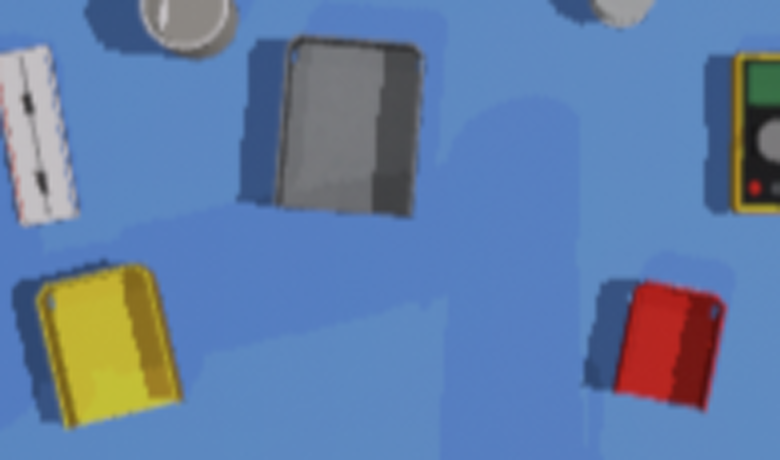

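```bash
cat >> h.py <<'E'
from scipy.optimize import least_squares
DIM=dict(grey=(.160,.128,.052),yel=(.134,.106,.046),red=(.108,.084,.040))
def fit(name,c,uv,loc,x0,zb=0):
    """uv full-image px; loc labels ML,MR,BL1(side),BL2(back),BR1,BR2 of rim"""
    L,W,H=DIM[name]; L/=2;W/=2;b=.01
    P=dict(ML=(-L,W),MR=(-L,-W),BL1=(L-b,W),BL2=(L,W-b),BR1=(L-b,-W),BR2=(L,-W+b))
    Q=np.array([ray(c,p,H+zb)[:2] for p in uv]); A=np.array([P[l] for l in loc])
    def f(s):
        C,S=np.cos(s[2]),np.sin(s[2]); return ((A@np.array([[C,S],[-S,C]])+s[:2])-Q).ravel()
    o=least_squares(f,x0); return o.x,o.fun.reshape(-1,2)
E
python3 - <<'E'
from h import *
c=pickle.load(open("c0.pkl","rb"))["top"]
g=lambda l:[(220+(u+.5)/4-.5,160+(v+.5)/4-.5) for u,v in l]
for n,uv,loc in [("grey",[(275,206),(412,217),(287,48),(298,36),(416,40),(425,52)],["ML","MR","BL1","BL2","BR1","BR2"]),
 ("yel",[(68,429),(182,402),(36,300),(44,284),(147,263),(156,275)],["ML","MR","BL1","BL2","BR1","BR2"]),
 ("red",[(615,392),(706,411),(633,292),(642,281),(716,290),(725,302)],["ML","MR","BL1","BL2","BR1","BR2"])]:
    x,f=fit(n,c,g(uv),loc,[.5,0,0]); print(n,x[:2].round(4),np.degrees(x[2]).round(1),(f*1000).round(1).tolist())
E
```

```text
grey [0.6328 0.0531] -4.2 [[-1.0, -0.1], [0.8, -2.0], [2.8, 0.6], [1.1, 0.1], [-12.8, -8.0], [9.1, 9.4]]
yel [0.4319 0.2762] 12.1 [[-0.7, -0.7], [-2.3, 0.5], [2.2, -4.4], [-0.6, -4.7], [-8.7, -5.5], [10.1, 14.7]]
red [ 0.4293 -0.2389] -9.8 [[-2.3, -0.8], [1.3, -0.5], [2.8, 0.4], [0.9, -2.8], [-12.7, -6.2], [9.9, 10.0]]
```

```bash
cat >> h.py <<'E'
def go(x,y,z,yaw):
    """print dp(mm), twist to bring TCP to x,y,z with jaw axis = tray y axis (tray yaw deg)"""
    from plant import r
    from scipy.spatial.transform import Rotation as R
    s=r.get_state(); M=R.from_euler("xyz",s["eef_rot"],degrees=True).as_matrix()
    dp=M.T@(np.array([x,y,z])-s["tcp_pos"])*1000
    a=np.degrees(np.arctan2(M[1,1],M[0,1])); d=(yaw+90-a+90)%180-90
    print("t%.1f pos"%s["time_s"],s["tcp_pos"].round(4),"jaw yaw-90: %.1f"%((a-90+90)%180-90),"w %.4f"%s["gripper_width"],"tilt %.2f"%np.degrees(np.arccos(-M[2,0])),"F",s["contact_force"].round(1),"| dp",dp.round(1),"twist %.1f"%(-d),"j6 %.0f"%s["joints"][5])
E
python3 - <<'E'
from h import *
c=pickle.load(open("c0.pkl","rb"))["top"]
g=lambda l:[(220+(u+.5)/4-.5,160+(v+.5)/4-.5) for u,v in l]
L=["ML","MR","BL1","BL2","BR2","BR1"]
for n,uv in [("grey",[(275,206),(412,217),(287,48),(298,36),(416,40),(425,52)]),
 ("yel",[(68,429),(182,402),(36,300),(44,284),(147,263),(156,275)]),
 ("red",[(615,392),(706,411),(633,292),(642,281),(716,290),(725,302)])]:
    x,f=fit(n,c,g(uv),L,[.5,0,0]); print(n,x[:2].round(4),np.degrees(x[2]).round(1),(f*1000).round(1).tolist())
for n,p,z in[("mug",(332,203),.09),("jar",(250,315),.09),("spool",(470,197),.05),("meter",(517,241),.036)]: print(n,ray(c,np.array(p)/1.25,z).round(3))
go(.432,.276,.12,12.1)
E
```

```text
grey [0.6328 0.0531] -4.2 [[-1.0, -0.1], [0.7, -2.0], [2.9, 0.6], [1.1, 0.1], [-2.1, 1.2], [-1.6, 0.2]]
yel [0.4319 0.2762] 12.0 [[-0.6, -0.5], [-2.4, 0.6], [2.3, -4.4], [-0.5, -4.7], [-1.1, 6.3], [2.3, 2.7]]
red [ 0.4293 -0.2389] -9.8 [[-2.3, -0.8], [1.3, -0.6], [2.8, 0.4], [0.9, -2.8], [-1.1, 1.9], [-1.6, 1.8]]
mug [0.734 0.201 0.09 ]
jar [0.414 0.438 0.09 ]
spool [ 0.753 -0.202  0.05 ]
meter [ 0.623 -0.34   0.036]
t0.1 pos [0.2031 0.6433 0.2427] jaw yaw-90: -17.5 w 0.0877 tilt 0.09 F [-0.5  0.8 -0.5] | dp [ 123.2  281.1 -328.8] twist -29.6 j6 -17
```

```bash
python3 -m jog '{"fingers":[0.3,0.3,0.3,0.3,0.3],"dp":[[0,30,-35],[0,60,-70],[0,90,-105],[0,120,-140],[0,145,-170]],"twist":[-6,-12,-18,-24,-30]}' 20; python3 -c "
from h import *
go(.432,.276,.12,12.1)"
```

```text
time_s: 0.6
tcp_pos: [0.3222, 0.4516, 0.2427]
eef_rot: [60.7, 89.9, -106.6]
contact_force: [1.3, 1.0, 1.4]
gripper_width: 0.0534
t0.6 pos [0.3222 0.4516 0.2427] jaw yaw-90: 12.7 w 0.0534 tilt 0.12 F [1.3 1.  1.4] | dp [123.  195.2 -68.6] twist 0.6 j6 28
```

```bash
python3 -m jog '{"fingers":[0.3,0.3,0.3,0.3,0.3],"dp":[[0,45,-16],[0,95,-33],[30,140,-49],[70,180,-65],[100,195,-69]],"twist":[0,0,0,0,0]}'
python3 - <<'E'
from h import *
from plant import r
go(.432,.276,.12,12.1)
c=r.capture("wrist"); pickle.dump(c,open("w1.pkl","wb")); crop(c,0,0,640,400,1.25,"pics/w1.png")
E
```

```text
time_s: 1.1
tcp_pos: [0.4337, 0.2753, 0.1436]
eef_rot: [-169.1, 89.9, 23.6]
contact_force: [0.1, 1.2, -0.6]
gripper_width: 0.0264
t1.1 pos [0.4337 0.2753 0.1436] jaw yaw-90: 12.7 w 0.0264 tilt 0.11 F [ 0.1  1.2 -0.6] | dp [23.6 -1.1  1.5] twist 0.6 j6 48
```

View pics/w1.png

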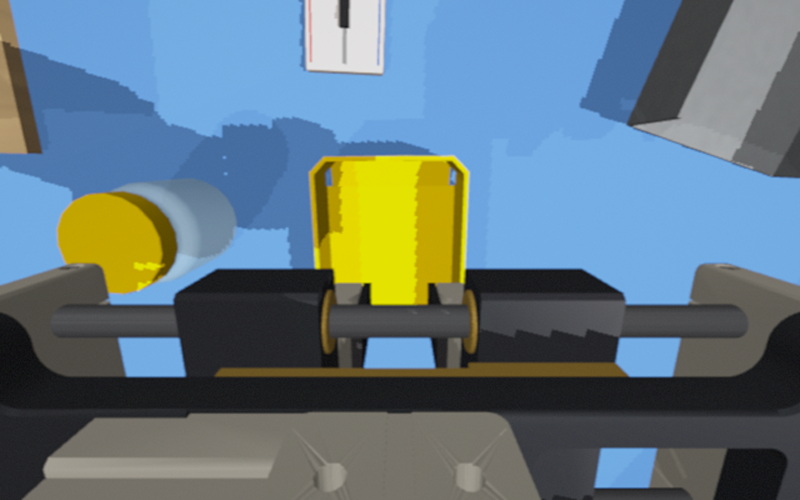

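Run:
```python
from h import *
c=pickle.load(open("w1.pkl","rb")); g=lambda l:[((u+.5)/1.25-.5,(v+.5)/1.25-.5) for u,v in l]
x,f=fit("yel",c,g([(311,172),(324,157),(457,157),(469,169)]),["BL1","BL2","BR2","BR1"],[.43,.28,.2]); print(x[:2],np.degrees(x[2]),(f*1000).round(1))
c["pose"]=np.array(c["pose"]);print(c["intrinsics"][0],c["pose"][:3,3])
# grey mouth left corner
print([ray(c,p,.052).round(4) for p in g([(631,124),(775,175)])])
```

```text
[0.43410417 0.28087516] 13.229599841941091 [[-0.3  0.3]
 [ 0.3 -0.4]
 [ 0.9  1.2]
 [-0.9 -1.1]]
[282.15549365   0.         319.08482104] [0.49751458 0.28959438 0.2855126 ]
[array([0.5512, 0.1529, 0.052 ]), array([0.5421, 0.0502, 0.052 ])]
```

```bash
python3 -c "
from h import *
c=pickle.load(open('w1.pkl','rb'));print(ray(c,(631/1.25,124/1.25),0),ray(c,(775/1.25,175/1.25),0))
go(.434,.281,.025,13.2)"
```

```text
[0.56305123 0.12233777 0.        ] [ 0.55199246 -0.00321865  0.        ]
t1.1 pos [0.4308 0.2697 0.1359] jaw yaw-90: 12.5 w 0.0267 tilt 0.60 F [-1.9 -5.6 -7.2] | dp [110.8 -11.   -6.5] twist -0.7 j6 48
```

```bash
python3 -m jog '{"fingers":[0.3,0.3,0.3,0.3,0.3],"dp":[[10,-5,-3],[20,-11,-6],[30,-11,-6],[40,-11,-6],[40,-11,-6]],"twist":[0,0,0,0,0]}';python3 -c "
from h import *
go(.434,.281,.025,13.2)"
```

```text
time_s: 1.65
tcp_pos: [0.4332, 0.2813, 0.0946]
eef_rot: [33.9, 89.3, -133.5]
contact_force: [-0.2, -0.0, 0.0]
gripper_width: 0.026
t1.6 pos [0.4332 0.2813 0.0946] jaw yaw-90: 12.5 w 0.0260 tilt 0.72 F [-0.2 -0.   0. ] | dp [69.6 -0.1 -1.4] twist -0.7 j6 48
```

```bash
python3 -m jog '{"fingers":[0.3,0.3,0.3,0.3,0.3],"dp":[[25,0,-1],[45,0,-1],[60,0,-1],[69,0,-1],[69,0,-1]],"twist":[-0.7,-0.7,-0.7,-0.7,-0.7]}';python3 -m jog '{"fingers":[0.45,0.55,0.65,0.75,0.75],"dp":[[0,0,0],[0,0,0],[0,0,0],[0,0,0],[0,0,0]],"twist":[0,0,0,0,0]}' 15;python3 -c "
from h import *
go(.434,.281,.025,13.2)"
```

```text
time_s: 2.15
tcp_pos: [0.4332, 0.2806, 0.025]
eef_rot: [34.0, 89.2, -132.7]
contact_force: [-0.8, -1.1, 0.8]
gripper_width: 0.0265
time_s: 2.65
tcp_pos: [0.4333, 0.2808, 0.0253]
eef_rot: [33.6, 89.2, -133.1]
contact_force: [-1.2, 1.4, 0.1]
gripper_width: 0.0607
t2.6 pos [0.4333 0.2808 0.0253] jaw yaw-90: 13.3 w 0.0607 tilt 0.76 F [-1.2  1.4  0.1] | dp [ 0.3 -0.  -0.7] twist 0.1 j6 49
```

```bash
python3 -c "
from h import *
go(.4735,.066,.025,-4.6)"
```

```text
t2.6 pos [0.4333 0.2808 0.0253] jaw yaw-90: 13.3 w 0.0607 tilt 0.76 F [-1.2  1.4  0.1] | dp [  2.1 218.3  10.2] twist 17.9 j6 49
```

```bash
python3 -m jog '{"fingers":[0.75,0.75,0.75,0.75,0.75],"dp":[[0,10,0],[0,30,1],[0,55,2],[1,80,3],[1,105,4]],"twist":[0,2,4,6,8]}';python3 -c "
from h import *
go(.4735,.066,.025,-4.6)"
```

```text
time_s: 3.15
tcp_pos: [0.4538, 0.1766, 0.0253]
eef_rot: [41.7, 89.3, -133.1]
contact_force: [0.0, -0.2, -0.8]
gripper_width: 0.0618
t3.1 pos [0.4538 0.1766 0.0253] jaw yaw-90: 5.2 w 0.0618 tilt 0.73 F [ 0.  -0.2 -0.8] | dp [  1.2 112.   -9.6] twist 9.8 j6 51
```

```bash
python3 -m jog '{"fingers":[0.75,0.75,0.75,0.75,0.75],"dp":[[0,30,-2],[0,60,-5],[1,90,-8],[1,112,-10],[1,112,-10]],"twist":[2,5,7,10,10]}';python3 - <<'E'
from h import *
from plant import r
go(.4735,.066,.025,-4.6)
c=r.capture("wrist"); pickle.dump(c,open("w2.pkl","wb")); crop(c,0,0,640,400,1.25,"pics/w2.png")
go(.4735,.066,.025,-4.6)
E
```

```text
time_s: 3.65
tcp_pos: [0.4738, 0.0634, 0.0254]
eef_rot: [52.3, 89.3, -132.8]
contact_force: [-0.2, -1.8, 0.6]
gripper_width: 0.0621
t3.6 pos [0.4738 0.0634 0.0254] jaw yaw-90: -5.0 w 0.0621 tilt 0.74 F [-0.2 -1.8  0.6] | dp [ 0.3 -2.6  0.6] twist -0.4 j6 53
t3.7 pos [0.4739 0.0643 0.0254] jaw yaw-90: -4.9 w 0.0623 tilt 0.73 F [ 0.5 -1.6  1.1] | dp [ 0.3 -1.7  0.5] twist -0.3 j6 53
```

View pics/w2.png

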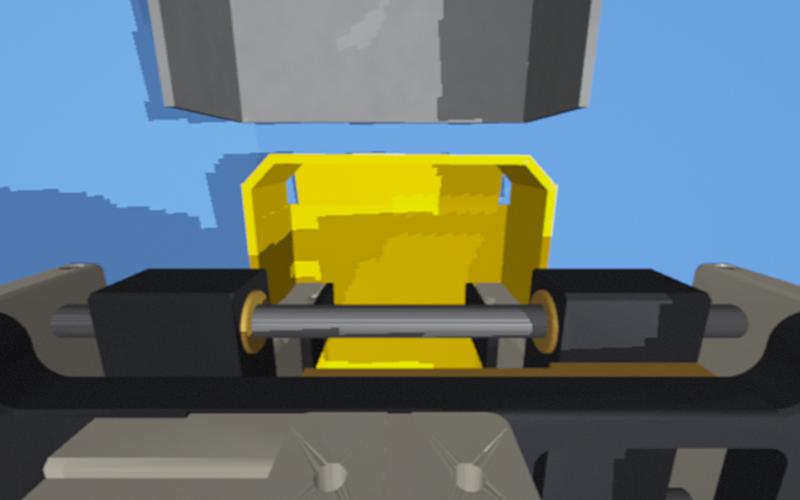

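Run:
```python
from h import *
c=pickle.load(open("w2.pkl","rb")); g=lambda l:[((u+.5)/1.25-.5,(v+.5)/1.25-.5) for u,v in l]
x,f=fit("yel",c,g([(243,186),(269,155),(530,155),(556,185)]),["BL1","BL2","BR2","BR1"],[.47,.06,0]); print(x[:2],np.degrees(x[2]),(f*1000).round(1))
for z,p in((.052,[(164,107),(588,107)]),(.0,[(242,123),(526,123)])):
    a,b=[ray(c,q,z) for q in g(p)]; v=a-b; print(a,b,"mid",(a+b)/2,"w",np.hypot(*v[:2]),"yaw",np.degrees(np.arctan2(-v[0],v[1])))
```

```text
[0.47441562 0.06328316] -5.003085681595909 [[ 0.   0.2]
 [-0.  -0.1]
 [ 0.1  0.1]
 [-0.1 -0.2]]
[0.56136934 0.127287   0.052     ] [ 0.55011292 -0.00089062  0.052     ] mid [0.55574113 0.06319819 0.052     ] w 0.12867093133236648 yaw -5.018777019281534
[0.56127756 0.12562164 0.        ] [ 0.55014494 -0.00058402  0.        ] mid [0.55571125 0.06251881 0.        ] w 0.12669571404381344 yaw -5.041020732207845
```

```bash
python3 -m jog '{"fingers":[0.75,0.75,0.75,0.75,0.75],"dp":[[0,-3,0],[0,-6,0],[0,-7,-5],[-1,-7,-10],[-1,-7,-10]],"twist":[0,0,0,0,0]}' ;python3 -c "
from h import *
go(.56,.0626,.028,-5)
go(.6454,.0552,.028,-5)"
```

```text
time_s: 4.2
tcp_pos: [0.4854, 0.0711, 0.0261]
eef_rot: [53.4, 89.3, -131.5]
contact_force: [1.0, -0.1, -2.4]
gripper_width: 0.0625
t4.2 pos [0.4854 0.0711 0.0261] jaw yaw-90: -4.9 w 0.0625 tilt 0.69 F [ 1.  -0.1 -2.4] | dp [ -2.4   2.1 -75.1] twist 0.1 j6 53
t4.2 pos [0.4854 0.0711 0.0261] jaw yaw-90: -4.9 w 0.0625 tilt 0.69 F [ 1.  -0.1 -2.4] | dp [  -3.     2.2 -160.8] twist 0.1 j6 53
```

```bash
python3 -m jog '{"fingers":[0.75,0.75,0.75,0.75,0.75],"dp":[[-1,0,-12],[-2,1,-27],[-3,1,-42],[-3,1,-57],[-3,1,-70]],"twist":[0,0,0,0,0]}' ;python3 -c "
from h import *
go(.6454,.0552,.0285,-5)"
```

```text
time_s: 4.7
tcp_pos: [0.5564, 0.0641, 0.0284]
eef_rot: [53.8, 89.3, -131.1]
contact_force: [0.1, 0.5, -1.9]
gripper_width: 0.0622
t4.7 pos [0.5564 0.0641 0.0284] jaw yaw-90: -4.9 w 0.0622 tilt 0.69 F [ 0.1  0.5 -1.9] | dp [ -0.7   1.3 -89.4] twist 0.1 j6 58
```

```bash
python3 -m jog '{"fingers":[0.75,0.75,0.75,0.75,0.75],"dp":[[-1,0,-15],[-1,1,-32],[-1,1,-50],[-1,1,-67],[-1,1,-78]],"twist":[0,0,0,0,0]}' ;python3 -m jog '{"fingers":[0.75,0.75,0.75,0.75,0.75],"dp":[[0,0,-3],[0,0,-6],[0,0,-9],[0,0,-12],[0,0,-13]],"twist":[0,0,0,0,0]}' ;python3 - <<'E'
from h import *
from plant import r
go(.6454,.0552,.0285,-5)
c=r.capture("wrist"); pickle.dump(c,open("w3.pkl","wb")); crop(c,0,0,640,400,1.25,"pics/w3.png")
E
```

```text
time_s: 5.2
tcp_pos: [0.6355, 0.0562, 0.0285]
eef_rot: [54.2, 89.3, -130.7]
contact_force: [-0.1, 0.1, -1.8]
gripper_width: 0.0621
time_s: 5.7
tcp_pos: [0.6454, 0.0552, 0.0282]
eef_rot: [41.0, 89.1, -144.0]
contact_force: [-11.9, 5.3, 9.3]
gripper_width: 0.0622
t5.7 pos [0.6454 0.0552 0.0282] jaw yaw-90: -5.0 w 0.0622 tilt 0.93 F [-11.9   5.3   9.3] | dp [-0.3 -0.  -0. ] twist 0.0 j6 63
```

View pics/w3.png

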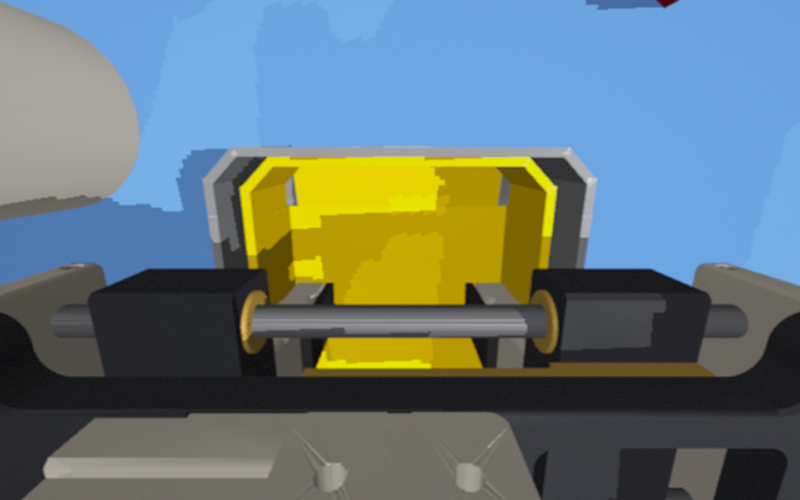

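```bash
python3 -m jog '{"fingers":[0.6,0.45,0.3,0.15,0.1],"dp":[[0,0,0],[0,0,0],[0,0,0],[0,0,0],[0,0,0]],"twist":[0,0,0,0,0]}' 15;python3 -m jog '{"fingers":[0.1,0.1,0.1,0.1,0.1],"dp":[[-20,0,0],[-50,0,0],[-90,0,0],[-120,0,0],[-120,0,0]],"twist":[0,0,0,0,0]}' ;python3 -c "
from h import *
go(.432,-.239,.145,-9.8)"
```

```text
time_s: 6.25
tcp_pos: [0.6455, 0.0552, 0.0282]
eef_rot: [41.4, 89.1, -143.5]
contact_force: [0.6, 0.2, 0.2]
gripper_width: 0.0314
time_s: 6.75
tcp_pos: [0.6499, 0.0569, 0.1536]
eef_rot: [63.9, 89.5, -121.0]
contact_force: [-0.1, 0.3, -0.6]
gripper_width: 0.0095
t6.8 pos [0.6499 0.0569 0.1536] jaw yaw-90: -4.9 w 0.0095 tilt 0.51 F [-0.1  0.3 -0.6] | dp [ 11.8 313.4 191.7] twist 4.9 j6 63
```

```bash
python3 -m jog '{"fingers":[0.1,0.1,0.1,0.1,0.1],"dp":[[0,30,18],[3,70,42],[3,110,67],[3,150,92],[3,185,113]],"twist":[1,2,3,4,5]}';python3 -m jog '{"fingers":[0.1,0.1,0.1,0.1,0.1],"dp":[[0,35,15],[2,70,35],[3,105,55],[5,125,65],[5,125,65]],"twist":[0,0,0,0,0]}';python3 - <<'E'
from h import *
from plant import r
go(.432,-.239,.145,-9.8)
c=r.capture("wrist"); pickle.dump(c,open("w4.pkl","wb")); crop(c,0,0,640,400,1.25,"pics/w4.png")
E
```

```text
time_s: 7.25
tcp_pos: [0.5195, -0.1192, 0.1521]
eef_rot: [65.6, 89.5, -124.4]
contact_force: [0.2, -0.3, -0.2]
gripper_width: 0.0084
time_s: 7.75
tcp_pos: [0.4316, -0.2327, 0.1479]
eef_rot: [59.4, 89.5, -130.8]
contact_force: [0.8, -0.0, 0.2]
gripper_width: 0.009
t7.8 pos [ 0.4316 -0.2327  0.1479] jaw yaw-90: -10.1 w 0.0090 tilt 0.55 F [ 0.8 -0.   0.2] | dp [ 2.9  6.1 -1.6] twist -0.3 j6 84
```

View pics/w4.png

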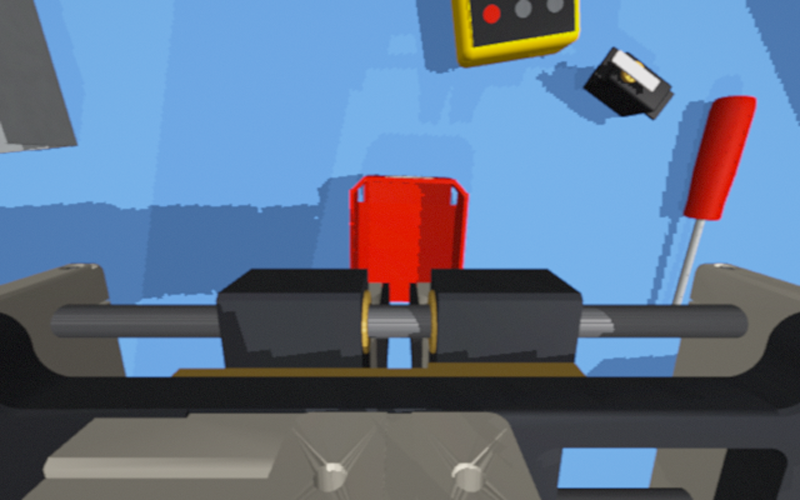

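Run:
```python
from h import *
c=pickle.load(open("w4.pkl","rb")); g=lambda l:[((u+.5)/1.25-.5,(v+.5)/1.25-.5) for u,v in l]
x,f=fit("red",c,g([(350,190),(363,176),(455,178),(468,192)]),["BL1","BL2","BR2","BR1"],[.43,-.24,-.17]); print(x[:2],np.degrees(x[2]),(f*1000).round(1))
go(x[0],x[1],.0245,np.degrees(x[2]))
```

```text
[ 0.4304643  -0.23933556] -11.240670962083136 [[ 0.   0.8]
 [ 0.1 -0.1]
 [ 0.2 -0.3]
 [-0.3 -0.5]]
t7.8 pos [ 0.4328 -0.232   0.1481] jaw yaw-90: -10.1 w 0.0088 tilt 0.53 F [0.2 1.  0.7] | dp [123.6   6.6   0.5] twist 1.1 j6 84
```

```bash
python3 -m jog '{"fingers":[0.1,0.1,0.1,0.1,0.1],"dp":[[20,4,0],[50,7,0],[85,7,0],[110,7,0],[123,7,0]],"twist":[1,1,1,1,1]}';python3 -m jog '{"fingers":[0.25,0.35,0.45,0.55,0.55],"dp":[[0,0,0],[0,0,0],[0,0,0],[0,0,0],[0,0,0]],"twist":[0,0,0,0,0]}' 15;python3 -c "
from h import *
go(.4960,.0682,.025,-5)"
```

```text
time_s: 8.3
tcp_pos: [0.4302, -0.2391, 0.0228]
eef_rot: [50.4, 89.4, -140.7]
contact_force: [-0.0, 0.2, 0.1]
gripper_width: 0.0085
time_s: 8.8
tcp_pos: [0.4308, -0.2391, 0.0236]
eef_rot: [57.5, 89.4, -133.5]
contact_force: [0.6, -0.3, 0.6]
gripper_width: 0.0418
t8.8 pos [ 0.4308 -0.2391  0.0236] jaw yaw-90: -11.1 w 0.0418 tilt 0.56 F [ 0.6 -0.3  0.6] | dp [  -4.1 -314.1   -4.9] twist -6.1 j6 84
```

```bash
python3 -m jog '{"fingers":[0.55,0.55,0.55,0.55,0.55],"dp":[[0,-10,0],[-1,-35,0],[-1,-65,1],[-1,-95,2],[-2,-120,3]],"twist":[0,-1,-2,-2,-3]}';python3 -m jog '{"fingers":[0.55,0.55,0.55,0.55,0.55],"dp":[[0,-20,0],[-1,-45,0],[-1,-75,0],[-1,-100,1],[-1,-110,1]],"twist":[0,-1,-2,-3,-3]}';python3 -c "
from h import *
go(.4860,.0691,.0245,-5)"
```

```text
time_s: 9.3
tcp_pos: [0.451, -0.1191, 0.0248]
eef_rot: [56.1, 89.5, -132.0]
contact_force: [0.6, -0.7, -1.5]
gripper_width: 0.0414
time_s: 9.8
tcp_pos: [0.4659, -0.0078, 0.0253]
eef_rot: [56.7, 89.5, -128.2]
contact_force: [0.1, -0.2, -1.1]
gripper_width: 0.0419
t9.8 pos [ 0.4659 -0.0078  0.0253] jaw yaw-90: -4.9 w 0.0419 tilt 0.47 F [ 0.1 -0.2 -1.1] | dp [  0.2 -78.4 -13.4] twist 0.1 j6 61
```

```bash
python3 -m jog '{"fingers":[0.55,0.55,0.55,0.55,0.55],"dp":[[0,-20,-2],[0,-45,-6],[0,-70,-11],[0,-78,-13],[0,-78,-13]],"twist":[0,0,0,0,0]}';python3 - <<'E'
from h import *
from plant import r
c=r.capture("wrist"); pickle.dump(c,open("w5.pkl","wb")); crop(c,0,0,640,400,1.25,"pics/w5.png")
go(.4860,.0691,.0245,-5)
E
```

```text
time_s: 10.3
tcp_pos: [0.4858, 0.0695, 0.0248]
eef_rot: [57.2, 89.5, -127.7]
contact_force: [-0.2, 0.3, -0.7]
gripper_width: 0.0415
t10.3 pos [0.4852 0.0686 0.0246] jaw yaw-90: -4.9 w 0.0415 tilt 0.51 F [ 0.1 -0.8 -0.6] | dp [ 0.1 -0.5 -0.8] twist 0.1 j6 54
```

View pics/w5.png

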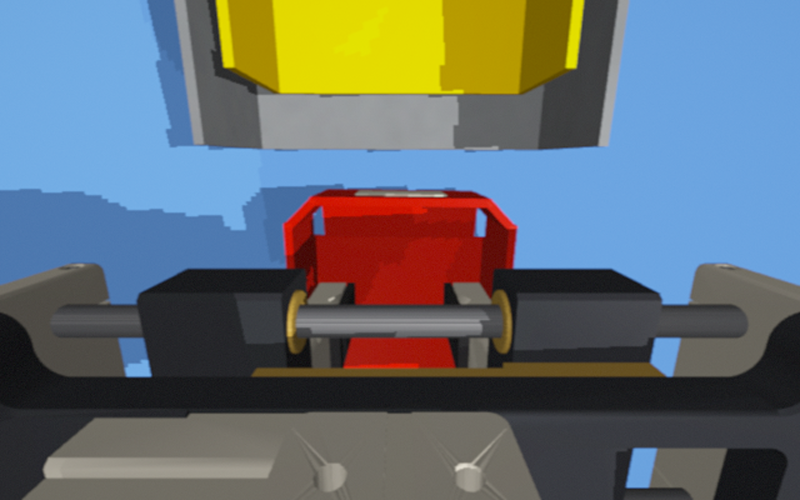

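Run:
```python
from h import *
c=pickle.load(open("w5.pkl","rb")); g=lambda l:[((u+.5)/1.25-.5,(v+.5)/1.25-.5) for u,v in l]
x,f=fit("red",c,g([(285,226),(313,194),(486,194),(517,226)]),["BL1","BL2","BR2","BR1"],[.48,.07,-.1]); print(x[:2],np.degrees(x[2]),(f*1000).round(1))
a,b=[ray(c,q,.049) for q in g([(220,66),(580,66)])]; v=a-b; print("yel mouth",(a+b)/2,np.hypot(*v[:2]),np.degrees(np.arctan2(-v[0],v[1])))
a,b=[ray(c,q,.006) for q in g([(278,94),(521,94)])]; v=a-b; print("yel floor",(a+b)/2,np.hypot(*v[:2]),np.degrees(np.arctan2(-v[0],v[1])))
go(.565,.0622,.027,-5)
go(.6554,.0543,.031,-5)
```

```text
[0.48516949 0.069357  ] -4.909436870858635 [[ 0.7  0.1]
 [-0.7  1. ]
 [-0.9 -1.5]
 [ 0.9  0.4]]
yel mouth [0.57892359 0.06141573 0.049     ] 0.10897556433056395 -4.8328789820745275
yel floor [0.57813146 0.0613616  0.006     ] 0.10238261788584271 -4.856760418231713
t10.3 pos [0.4852 0.0686 0.0246] jaw yaw-90: -4.9 w 0.0415 tilt 0.51 F [ 0.1 -0.8 -0.6] | dp [ -2.8  -0.4 -80.1] twist 0.1 j6 54
t10.3 pos [0.4852 0.0686 0.0246] jaw yaw-90: -4.9 w 0.0415 tilt 0.51 F [ 0.1 -0.8 -0.6] | dp [  -7.3   -0.3 -170.8] twist 0.1 j6 54
```

```bash
python3 -m jog '{"fingers":[0.55,0.55,0.55,0.55,0.55],"dp":[[-1,0,-15],[-2,0,-30],[-3,0,-45],[-4,0,-60],[-5,0,-75]],"twist":[0,0,0,0,0]}' ;python3 -m jog '{"fingers":[0.55,0.55,0.55,0.55,0.55],"dp":[[0,0,-15],[-1,0,-30],[-2,0,-45],[-2,0,-60],[-2,0,-72]],"twist":[0,0,0,0,0]}' ;python3 -c "
from h import *
go(.6554,.0543,.031,-5)"
```

```text
time_s: 10.85
tcp_pos: [0.5597, 0.0607, 0.0292]
eef_rot: [51.3, 89.4, -133.7]
contact_force: [0.3, 0.3, -1.9]
gripper_width: 0.0417
time_s: 11.35
tcp_pos: [0.6314, 0.053, 0.0306]
eef_rot: [48.5, 89.4, -136.6]
contact_force: [-0.0, -0.2, -1.6]
gripper_width: 0.0416
t11.3 pos [0.6314 0.053  0.0306] jaw yaw-90: -5.1 w 0.0416 tilt 0.60 F [-0.  -0.2 -1.6] | dp [ -0.6  -3.4 -23.8] twist -0.1 j6 62
```

```bash
python3 -m jog '{"fingers":[0.55,0.55,0.55,0.55,0.55],"dp":[[0,-2,-6],[0,-3,-12],[0,-3,-17],[0,-3,-21],[0,-3,-24]],"twist":[0,0,0,0,0]}' ;python3 -m jog '{"fingers":[0.55,0.55,0.55,0.55,0.55],"dp":[[0,0,-1],[0,0,-2],[0,0,-3],[0,0,-3],[0,0,-3]],"twist":[0,0,0,0,0]}' ;python3 -c "
from h import *
go(.6554,.0543,.031,-5)"
```

```text
time_s: 11.85
tcp_pos: [0.6557, 0.0539, 0.0304]
eef_rot: [48.1, 89.4, -137.0]
contact_force: [-0.3, -0.4, -0.1]
gripper_width: 0.0416
time_s: 12.35
tcp_pos: [0.6568, 0.0534, 0.0298]
eef_rot: [40.2, 89.2, -144.9]
contact_force: [-5.0, 0.4, 1.8]
gripper_width: 0.042
t12.3 pos [0.6568 0.0534 0.0298] jaw yaw-90: -5.1 w 0.0420 tilt 0.77 F [-5.   0.4  1.8] | dp [-1.2 -0.7  1.5] twist -0.1 j6 63
```

```bash
python3 -m jog '{"fingers":[0.45,0.35,0.25,0.15,0.1],"dp":[[0,0,0],[0,0,0],[0,0,0],[0,0,0],[0,0,0]],"twist":[0,0,0,0,0]}';python3 -m jog '{"fingers":[0.1,0.1,0.1,0.1,0.1],"dp":[[-20,0,0],[-50,0,0],[-90,0,0],[-120,0,20],[-120,0,60]],"twist":[0,0,0,0,0]}' ;python3 -m jog '{"fingers":[0.1,0.1,0.1,0.1,0.1],"dp":[[0,0,40],[0,0,70],[0,0,70],[0,0,70],[0,0,70]],"twist":[0,0,0,0,0]}';python3 - <<'E'
from h import *
from plant import r
go(.5,.05,.15,-5)
c=r.capture("wrist"); pickle.dump(c,open("w6.pkl","wb")); crop(c,0,0,640,400,1.25,"pics/w6.png")
E
```

```text
time_s: 12.85
tcp_pos: [0.6571, 0.0534, 0.03]
eef_rot: [41.3, 89.3, -143.8]
contact_force: [0.2, 0.2, -0.1]
gripper_width: 0.0135
time_s: 13.35
tcp_pos: [0.6025, 0.0604, 0.155]
eef_rot: [77.1, 89.7, -108.0]
contact_force: [-0.6, 0.6, 0.0]
gripper_width: 0.0087
time_s: 13.85
tcp_pos: [0.5336, 0.0668, 0.1554]
eef_rot: [85.0, 89.7, -100.1]
contact_force: [0.3, -0.1, -0.4]
gripper_width: 0.0086
t13.8 pos [0.5336 0.0668 0.1554] jaw yaw-90: -5.1 w 0.0086 tilt 0.32 F [ 0.3 -0.1 -0.4] | dp [ 5.5 19.7 31.9] twist -0.1 j6 57
```

View pics/w6.png

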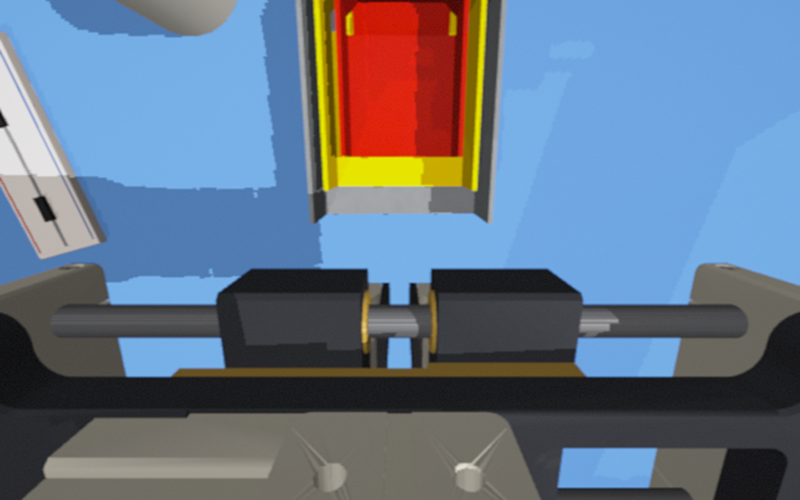

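Run:
```python
from h import *
c=pickle.load(open("w6.pkl","rb")); u=np.array([.9962,-.0872])
m=lambda x,y,z: ray(c,((x+.5)/1.25-.5,(y+.5)/1.25-.5),z)[:2]
G,Y,R=m(401,214,.003),m(400,187,.006),m(401,157,.009)
print((Y-G)@u*1000,(R-Y)@u*1000)
for n,a,b,y,z in(("g",314,492,218,.052),("y",324,477,189,.049),("r",341,464,155,.046)): 
    p=(m(a,y,z)+m(b,y,z))/2; print(n,p,np.dot(p-[.5557,.063],[.0872,.9962])*1000)
```

```text
22.58285470101803 23.621506875246762
g [0.55960316 0.06126874] -1.3843277107709755
y [0.57954764 0.06125656] 0.3427003490844585
r [0.60221825 0.05786122] -1.062856893527564
```

Both trays sit at about 23 mm of mouth-to-mouth setback, which is the fully home value. They are centred and the gripper is clear, so I'm handing in.

```bash
python3 -c "
from plant import r
print(r.close_job())"
```

```text
the job is handed in; nothing more can be done
None
```

The yellow tray is nested in the grey one and the red tray in the yellow one, and I handed the job in at about 14 s of the 72 s allowed. I held each tray from inside, with the fingers spread against its side walls. I slid it along the bench to the mouth, pushed it in until it met the back wall, let go and backed the gripper clear.

- **Fully home:** in the last wrist picture, the yellow mouth is 22.6 mm behind the grey one and the red mouth 23.6 mm behind the yellow one. Both should read 23 mm when fully home.
- **Sideways and flat:** both trays are within about 2 mm of centre. They look flat in the picture, but I did not measure their tilt.
- **Contact:** the contact force peaked at about 12 N on the yellow tray and 5 N on the red. It reads about zero now.
- **Bystanders:** I moved none on purpose and felt no unexpected contact. I did not measure their positions again at the end.

No check failed. The first top-camera estimates were up to about 5 mm off the close-up wrist views, so I used the wrist values.

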